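Reset the test frame controller through its shuttered hole

TASK

The test frame's controller has tripped and must be reset: first slide the shutter grip on top of its low case all the way to the end stop, so that the small round hole under the shutter is uncovered. Then take the stylus out of its stand, reach its thin probe through that hole and press the recessed button inside fully down. Finish while still gripping the stylus and holding the button down, with the shutter left open and the other things on the bench left where they are.

Things in the scene. Friction and masses are not known exactly. Their poses are not given: they have to be found in the camera images.
- shutter (a joint): How far the shutter has slid, in m: 0 fully over the hole, 0.060 at its end stop; it moves along the case's +y axis (see hole). It starts between 0 and 0.015. It slides stiffly (about 1.5 N) and stays where it is left. The hole is wholly uncovered beyond 0.040.
- shutter_grip (a point): Centre of the top face of the shutter's black grip block: 26 mm along x, 14 mm along y (the sliding direction), standing 34 mm high on the 3 mm thick aluminium shutter plate (36 by 125 mm, reaching 110 mm to -y of the grip and 15 mm to +y). Axes as hole; it opens to +y. Low guide rails (2 mm above the plate) flank the plate; a low stop block lies beyond its +y end.
- hole (a point): Centre of the 16 mm round hole, at the top face of the 6 mm top panel of the controller, hidden by the shutter at the start. The controller is a fixed grey case, 200 (x) by 260 (y) by 70 mm high; its axes are this point's: z up, +y the way the shutter opens. The hole lies 55 mm to -y of the case's middle, 75 mm to -y of the shutter grip at joint 0 (135 mm at full open).
- reset_top (a point): Centre of the top of the round recessed button (grey, 22 mm in diameter) inside the case, straight under the hole; at rest 25 mm below the panel's top face. It moves down with the button.
- reset (a joint): How far the recessed button is pressed, in m: 0 at rest, 0.008 fully down at its stop. It springs back; it starts to move at about 1.5 N and needs 5 N to be fully down.
- stylus_handle (a point): Centre of the handle of the loose stylus (about 50 g), upright in its stand: a black square handle 16 by 16 mm, 70 mm long (35 mm either way from here, flats facing this point's x and y), below it a round guard 26 mm wide, 4 mm thick, then a steel probe 6 mm in diameter, 62 mm long. z points up the handle. It must rise 62 mm to leave the stand.
- stylus_tip (a point): End of the stylus's steel probe, on its axis, 101 mm below the handle's centre.
- stand_hole0 (a point): Centre of the mouth of the 9 mm hole (66 mm deep) in the top of the stylus stand, a fixed aluminium block 60 by 60 mm and 70 mm high; the stylus hangs in it, its guard resting on the block's top. The stand's sides face this point's x and y axes.
- adapter_center (a point): Bystander: middle of a loose steel grip adapter, a stepped cylinder 52 mm in diameter and 70 mm high. It and the stylus stand may have changed places.
- weight_center (a point): Bystander: middle of a loose brass check weight, 38 mm in diameter and 50 mm high.
- specimen_center (a point): Bystander: middle of a loose flat steel test specimen, waisted, 120 by 24 by 5 mm, lying on the bench.
Not all that is in view belongs to the job. Leave any orange or turquoise look-alike of the part that bears stand_hole0 alone.

How it is judged:
By the outcome, as a careful person would: the job done as asked, in the order asked, and still so for the second after the job is handed in, while the arm keeps its last pose, push and grip.
It also fails if it takes over 51 s, if anything falls off the work surface, if the arm or the gripper's body presses on something with over 40 N, if the wrist force passes 120 N, or if a joint passes its speed limit or range.

ROBOT

A 6-joint arm with a two-finger parallel gripper is mounted at the origin on the work surface. World frame = base frame: x ahead of the robot, y to its left, z up, the work surface at z = 0. Lengths are in m, angles in rad, forces in N, time in s.
With the tool pointing down it reaches from about 0.275 to 0.75 m from the base axis. Payload 10.2 kg.
Tool frame: the origin (TCP) lies midway between the tips of the shut fingers; the grasp point (between the pads) lies 19 mm behind it; z points along the fingers, x is the direction in which the jaws open and shut, and the axes are right-handed (so a half turn about z gives the same grasp; the last joint's range is limited). The gripper opens to 85 mm and grips with 20 to 120 N. Pads are 22 mm wide; open, the fingers measure 114 mm over their backs; the gripper's body (76 mm by 85 mm) begins 54 mm behind the grasp point. The pads swing forward as they close: fully open they stand 13 mm farther back than shut.
Start: joints at [-1.477, 0.313, 1.498, -0, 1.331, -0.223], TCP at [0.164, -0.499, 0.231] pointing down, gripper open.
Joint ranges: [-2.94, 2.94], [-0.97, 2.17], [0.19, 2.56], [-1.23, 4.37], [0.02, 3.11], [-2.88, 2.88]. Speed limits (rad/s): [2.39, 2.39, 3.01, 3.14, 3.14, 3.14].

INTERFACE

Orientations are given as a unit quaternion [x, y, z, w].
In Python, from station import r gives the robot as it stands.
- The arm moves only by the tool step_arm, never from a script. Its argument "commands" is a list that holds one entry, the list of rows, each a list of 7 numbers: the turn, a rotation vector about the tool's x, y, z in rad, then the shift along the tool's x, y, z in cm, then the opening, from 0 (shut) to 1 (fully open). A call has 1 to 12 rows; each row shifts and turns the commanded pose from where the row before left it, along the tool's axes as they then stand; what a row does not reach is not made up. A row lasts 1/12 s, in which the tool goes at most 41.7 mm and 7.16 degrees, less where a joint would pass 70% of its speed; a pose out of reach is approached as far as the arm can. A call is refused whole if a number of a shift passes 4.17 or a number of a turn 0.125, either way. A call with a gripper value outside its range is refused whole. The fingers move at their own pace and stop on an object; "grip_force" is the grip in N (left out, the last holds). Time passes only in rows, so rows that do not move let the fingers close. It gives the time, the measured TCP pose, the force and the opening at its end, in the units of the state.
- r.sense(): the state, without advancing time (a new reading comes with each control period).
- r.grab_frame(name): name is "scene" or "side" or "wrist"; returns the picture (420x560x3 uint8, blue, green, red); there is no depth.
- r.camera_info(name): a dict with "fx", "fy", "cx", "cy" (pixels), "dist" ([k1, k2, p1, p2, k3] as OpenCV has them; the pictures are not rectified), "origin" and "rotation" of the camera in the world. Camera axes: x right, y down, z forward; pixel columns grow to the right and rows downward; lengths in m; the calibration is good to about 2 mm. A picture is of the moment at which its call begins: read the wrist's pose just before it. camera_info takes no time and is no camera call; for the wrist camera it gives the pose at the moment of the call.
- r.sign_off(): hands the job in, once; it reports no verdict.
Trained networks look in the newest picture that a camera, given by its name, has taken for a name from the list of things; names that differ only in an ending like _2 or _b are one class to them, and where a whole thing is asked for, a point or a joint stands for the part that bears it (a point fixed in the world has none). Each returns a list of dicts, best first, with "score" (0 to 1); they miss things now and then, are a little off and sometimes report something else, mostly with a low value. They report only what shows in the picture. A call takes as long as a camera call. They do not tell look-alikes from the thing itself.
- r.outline_of(thing, camera): "mask" (420x560 bool, what is visible of it) and "bbox" ([left, top, width, height] in pixels, round what is visible of it).
- r.mark_of(thing, camera): "centre" ([column, row] in pixels: a listed point, or the origin of a listed thing).
The state is a dict: "clock": time; "qpos": joint angles; "qd": joint speeds; "joint_efforts": joint torques, N m; "tool_pos": TCP position; "orientation": TCP orientation; "contact_force": force on the tool from outside, world axes, zero at the start; "torque": the same for the moment, N m; "opening": opening from 0.0 (shut) to 1.0 (fully open).
Only numpy, scipy, OpenCV 4.12 (cv2) and the standard library are available. Lean on these libraries where they do the work, as an engineer would, in place of code of your own. Each camera call takes 0.05 s, during which the arm holds its last target.

## Working session

There is one attempt and no reset: what is moved stays moved. The work goes in short steps, Python scripts to look and compute and a tool call to move; the robot and the scene stay as the last step left them, time stands still between calls to the robot, and variables do not carry over. Pictures are saved under pics/ and viewed, and the job is handed in when it is done.

Besides the shell and the picture viewer there is one more tool, called after ">>>" by a JSON object that holds its "method" and its "body". step_arm: Moves the arm, as the interface text tells. Its arguments: {"type":"object","properties":{"commands":{"type":"array"},"grip_force":{"type":"number"}},"required":["commands"]}

```bash
mkdir -p pics; ls
cat > h.py <<'E'
import numpy as np, cv2
from station import r
def K(ci): return np.array([[ci['fx'],0,ci['cx']],[0,ci['fy'],ci['cy']],[0,0,1.]]),np.array(ci['dist'],float)
def ray(ci,px):
    k,d=K(ci); u=cv2.undistortPoints(np.array([[px]],float),k,d)[0,0]
    R=np.array(ci['rotation']).reshape(3,3); return np.array(ci['origin']),R@np.array([u[0],u[1],1.])
def atz(ci,px,z):
    o,v=ray(ci,px); return o+v*(z-o[2])/v[2]
def proj(ci,P):
    k,d=K(ci);R=np.array(ci['rotation']).reshape(3,3)
    pc=(np.atleast_2d(P)-np.array(ci['origin']))@R
    return cv2.projectPoints(pc,np.zeros(3),np.zeros(3),k,d)[0][:,0]
def tri(obs):
    A=np.zeros((3,3));b=np.zeros(3)
    for ci,px in obs:
        o,v=ray(ci,px);v=v/np.linalg.norm(v);M=np.eye(3)-np.outer(v,v);A+=M;b+=M@o
    return np.linalg.solve(A,b)
E
python3 - <<'E'
from h import *
for n in ['scene','side','wrist']:
    ci=r.camera_info(n); print(n,ci)
    cv2.imwrite(f'pics/{n}0.png',r.grab_frame(n))
    if n=='wrist':continue
    for t in ['shutter_grip','stylus_handle','stylus_tip','stand_hole0','adapter_center','weight_center','specimen_center','hole']:
        print(n,t,[(np.round(x['centre']),round(x['score'],2)) for x in r.mark_of(t,n)[:4]])
print(r.sense())
E
```

```text
pics
scene {'fx': 403.85448205523835, 'fy': 403.85448205523835, 'cx': 275.0105661687255, 'cy': 209.75010606749606, 'dist': array([0.03609054, 0.        , 0.        , 0.        , 0.        ]), 'origin': array([ 1.12191843, -0.12482762,  0.72066841]), 'rotation': array([ 0.69045933,  0.61622422, -0.25874161, -0.27674248])}
scene shutter_grip [(array([422., 226.]), 0.71)]
scene stylus_handle [(array([193., 206.]), 0.82)]
scene stylus_tip []
scene stand_hole0 [(array([192., 223.]), 0.98), (array([137., 225.]), 0.79), (array([111., 276.]), 0.76), (array([178., 181.]), 0.62)]
scene adapter_center [(array([188., 285.]), 0.81)]
scene weight_center [(array([251., 234.]), 0.57)]
scene specimen_center [(array([242., 199.]), 0.51)]
scene hole [(array([377., 232.]), 0.9)]
side {'fx': 379.0035558562265, 'fy': 379.0035558562265, 'cx': 273.96763055910577, 'cy': 207.3747066285278, 'dist': array([-0.09452133,  0.        ,  0.        ,  0.        ,  0.        ]), 'origin': array([0.2555975 , 0.53492001, 0.59742122]), 'rotation': array([-0.18871147,  0.87624496, -0.43575827,  0.08183818])}
side shutter_
[... 781 characters left out ...]
9822,  0.11013186])}
{'clock': 0.95, 'qpos': array([-1.47740309e+00,  3.12897945e-01,  1.49768346e+00,  3.23368236e-07,
        1.33099644e+00, -2.23428371e-01]), 'qd': array([ 0.00061777,  0.00086658, -0.00067625, -0.0006775 ,  0.00169109,
        0.0018897 ]), 'joint_efforts': array([ 7.21486995e-04, -4.12161684e+01, -2.59900439e+01, -1.88154054e-04,
        5.30372290e-04, -2.89942943e-05]), 'tool_pos': array([ 0.16353827, -0.49889261,  0.23130146]), 'orientation': array([ 8.09798698e-01, -5.86707823e-01,  5.00252508e-06,  5.46122952e-06]), 'contact_force': array([0.04657536, 0.18651381, 0.18601231]), 'torque': array([-0.00760377,  0.00070259, -0.0377019 ]), 'opening': 0.9981848429382836}
```

```bash
sed -i 's/np.array(ci\[.rotation.\]).reshape(3,3)/Rot.from_quat(ci["rotation"]).as_matrix()/; 1a from scipy.spatial.transform import Rotation as Rot' h.py
python3 - <<'E'
from h import *
s=r.camera_info('scene');d=r.camera_info('side')
for n,a,b in [('grip',(422,226),(152,282)),('hole',(377,232),(192,276)),('handle',(193,206),(306,165)),('sth',(192,223),(304,177)),('adp',(188,285),(259,173)),('w',(251,234),(280,217)),('spec',(242,199),(335,239)),('lk1',(137,225),(241,193)),('lk1',(137,225),(317,156)),('lk1',(137,225),(280,145)),('lk2',(111,276),(280,145)),('lk3',(178,181),(317,156)),('lk3',(178,181),(241,193)),('lk2',(111,276),(241,193))]:
    P=tri([(s,a),(d,b)]); print(n,P.round(4),(proj(s,P)-a).round(1),(proj(d,P)-b).round(1))
E
```

```text
grip [0.6057 0.2213 0.1082] [[1.2 0.5]] [[ 1.4 -0.5]]
hole [0.5769 0.1468 0.0651] [[2.1 1.2]] [[ 2.5 -1.2]]
handle [ 0.4979 -0.2422  0.1149] [[0.5 0.6]] [[ 0.5 -0.5]]
sth [ 0.5044 -0.2518  0.0712] [[0.1 0.2]] [[ 0.1 -0.1]]
adp [ 0.6401 -0.2621  0.0381] [[-0.9 -0.9]] [[-0.8  0.6]]
w [ 0.5154 -0.125   0.0286] [[0.4 0.4]] [[ 0.4 -0.3]]
spec [ 0.3762 -0.1379  0.0034] [[1.3 1.4]] [[ 1.6 -1.4]]
lk1 [ 0.6142 -0.2632  0.0849] [[46.1 34.7]] [[ 26.1 -32.2]]
lk1 [ 0.5054 -0.3659  0.0771] [[1.2 1.4]] [[ 1. -1.]]
lk1 [ 0.5847 -0.3253  0.1321] [[10.  10.6]] [[ 6.9 -7.6]]
lk2 [ 0.6297 -0.3998  0.0677] [[2.1 2.3]] [[ 1.4 -1.4]]
lk3 [ 0.4694 -0.2608  0.1491] [[4.4 5.4]] [[ 4.  -4.4]]
lk3 [ 0.5688 -0.1788  0.1496] [[44.1 35.7]] [[ 29.1 -35.4]]
lk2 [ 0.6618 -0.3368  0.009 ] [[40.4 29.3]] [[ 21.6 -24.9]]
```

View pics/scene0.png

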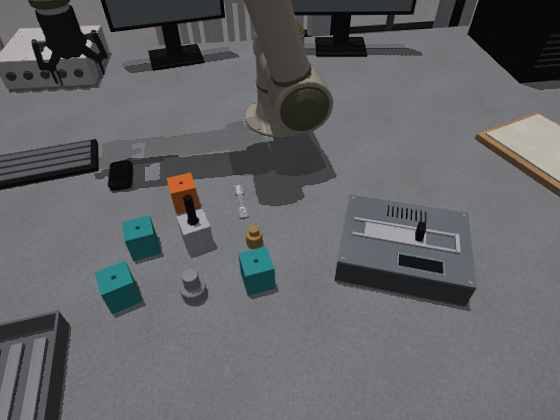

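View pics/side0.png

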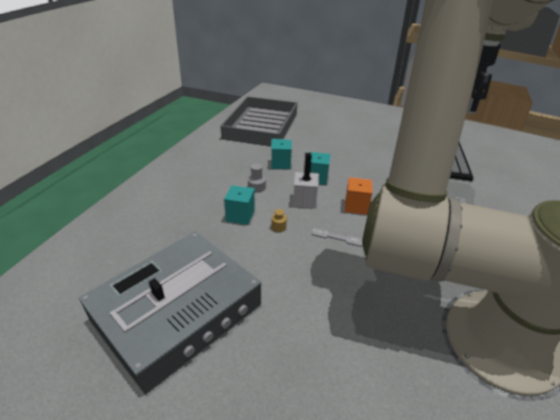

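View pics/wrist0.png

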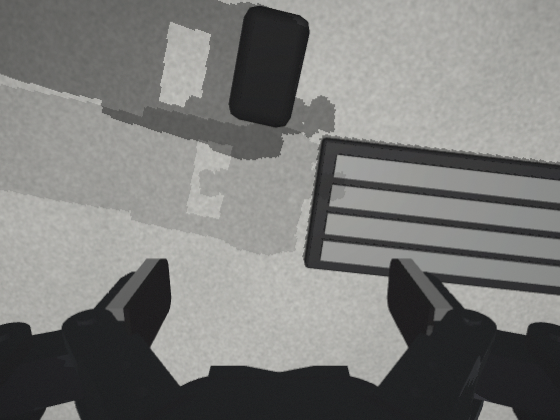

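Run:
```python
from h import *
a=cv2.imread('pics/scene0.png')[185:310,325:485];b=cv2.imread('pics/side0.png')[225:385,70:270];c=cv2.imread('pics/scene0.png')[165:265,140:260]
cv2.imwrite('pics/za.png',cv2.resize(a,None,fx=5,fy=5,interpolation=cv2.INTER_CUBIC)[:600])
cv2.imwrite('pics/zb.png',cv2.resize(b,None,fx=3.75,fy=3.75,interpolation=cv2.INTER_CUBIC))
cv2.imwrite('pics/zc.png',cv2.resize(c,None,fx=5,fy=5,interpolation=cv2.INTER_CUBIC))
```

```text
(no output)
```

View pics/za.png

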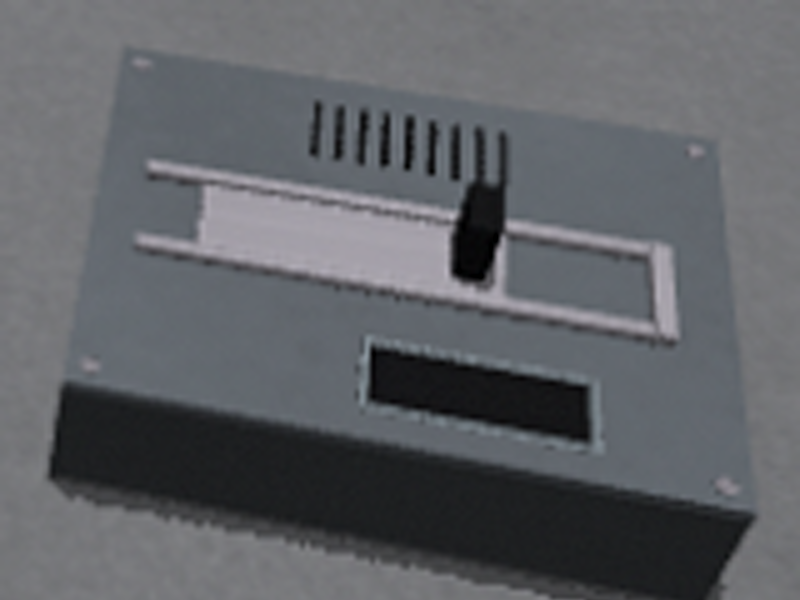

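View pics/zb.png

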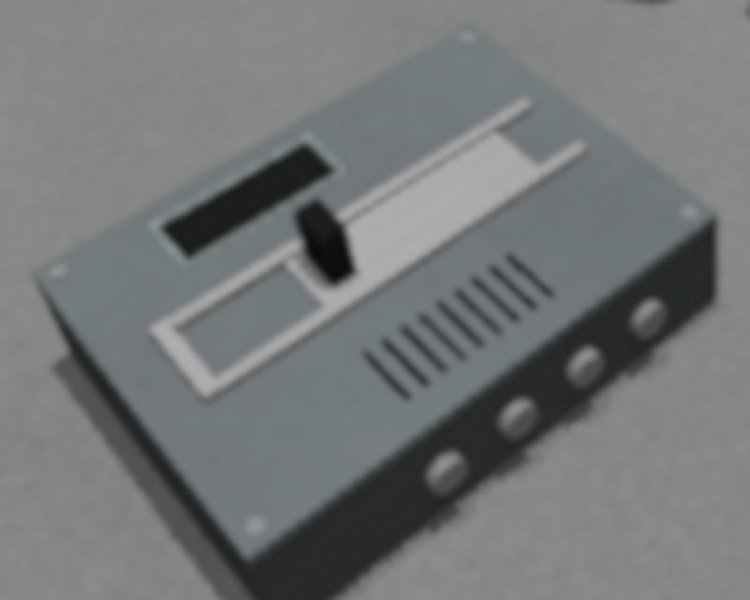

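View pics/zc.png

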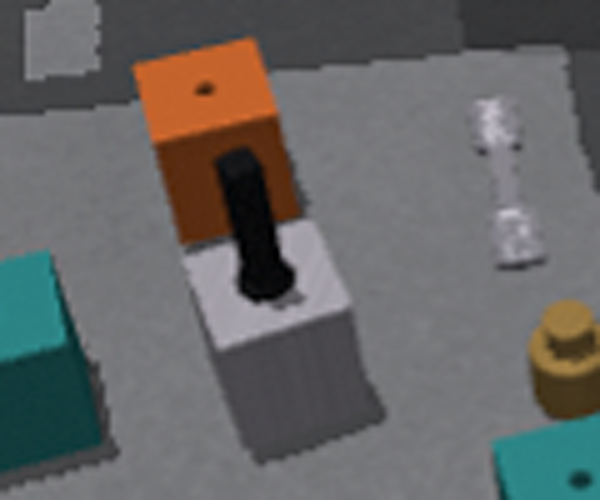

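```bash
cat > case.py <<'E'
from h import *
from scipy.optimize import least_squares
def fit(obs,x0):
    def f(p):
        c,s=np.cos(p[2]),np.sin(p[2]);o=[]
        for ci,L,px in obs:
            L=np.array(L,float); W=np.c_[p[0]+c*L[:,0]-s*L[:,1],p[1]+s*L[:,0]+c*L[:,1],L[:,2]]
            o.append((proj(ci,W)-np.array(px)).ravel())
        return np.concatenate(o)
    q=least_squares(f,x0); return q.x,np.sqrt(np.mean(q.fun**2)),q.fun
E
python3 - <<'E'
from case import *
s=r.camera_info('scene');d=r.camera_info('side')
h=.07
A=(s,[(-.1,-.13,h),(-.1,.13,h),(.1,.13,h),(.1,-.13,h)],[(350,194.6),(468.6,213),(475.4,288),(338.2,261.4)])
B=(d,[(.1,.13,h),(-.1,.13,h),(-.1,-.13,h),(.1,-.13,h)],[(80.1,298.3),(136.7,373.8),(260.9,283.1),(195.3,231.7)])
for o in ([A],[B],[A,B]):
    p,e,f=fit(o,[.6,.2,0]);print(p.round(4),e,f.round(1))
c,sn=np.cos(p[2]),np.sin(p[2])
print('hole',p[0]+sn*.055,p[1]-c*.055)
for ci,px in ((s,(422,226)),(d,(152,282))): 
    g=atz(ci,px,.107)[:2]-p[:2]; print('grip',g+p[:2],'local',c*g[0]+sn*g[1],-sn*g[0]+c*g[1])
S=(s,[(-.03,-.03,h),(-.03,.03,h),(.03,.03,h),(.03,-.03,h)],[(177,216.6),(203.6,209.4),(210.4,226),(184,235)])
print(fit([S],[.5,-.25,0]))
E
```

```text
[ 0.5949  0.1978 -0.3594] 0.6323300889366785 [-0.4 -0.3  0.   0.1  1.3  0.1 -1.1 -0.4]
[ 0.5913  0.1997 -0.3563] 1.0979649932444582 [-1.8 -0.6 -0.2  1.1  1.4 -1.1  0.8 -1. ]
[ 0.5927  0.199  -0.3572] 1.0737903696816693 [-0.2 -0.9 -0.  -0.8  1.5 -1.1 -0.7 -1.2 -2.  -1.3 -0.7  0.3  0.9 -1.6
  0.5 -1.4]
hole 0.5734353957217696 0.14743204139570473
grip [0.60313557 0.22017045] local 0.0023885078847902174 0.02353197353242129
grip [0.6078888  0.22253295] local 0.006015468308731278 0.027407511034487905
(array([ 0.49869467, -0.24861237,  0.2969205 ]), np.float64(0.40660369420874276), array([ 0.13852668, -0.09919155, -0.3959051 , -0.69605278,  0.46749324,
        0.61173264, -0.21952351,  0.10675329]))
```

```bash
cat > plan.py <<'E'
from h import *
def st():
    s=r.sense();R=Rot.from_quat(s['orientation']).as_matrix()
    print('t',round(s['clock'],2),'tcp',s['tool_pos'].round(4),'yawx',round(np.arctan2(R[1,0],R[0,0]),4),'tilt',round(np.degrees(np.arccos(-R[2,2])),2),'F',s['contact_force'].round(1),'open',round(s['opening'],3),'q',s['qpos'].round(2))
    return s,R
def delta(target,R,p):
    d=R.T@(np.array(target)-p)*100; print('shift tool cm',d.round(2)); return d
E
python3 - <<'E'
from plan import *
s,R=st();print(R.round(3))
delta([.575,.150,.231],R,s['tool_pos'])
print('orange',atz(r.camera_info('scene'),(178,181),.07))
E
```

```text
t 0.95 tcp [ 0.1635 -0.4989  0.2313] yawx -1.254 tilt 0.0 F [0.  0.2 0.2] open 0.998 q [-1.48  0.31  1.5   0.    1.33 -0.22]
[[ 0.312 -0.95   0.   ]
 [-0.95  -0.312 -0.   ]
 [ 0.     0.    -1.   ]]
shift tool cm [-4.884e+01 -5.931e+01  3.000e-02]
orange [ 0.35779311 -0.2914251   0.07      ]
```

>>> {"method": "step_arm", "body": {"commands": [[[0,0,0,-2,-2.5,0,0],[0,0,0,-2,-2.5,0,0],[0,0,0,-2,-2.5,0,0],[0,0,0,-2,-2.5,0,0],[0,0,0,-2,-2.5,0,0],[0,0,0,-2,-2.5,0,0],[0,0,0,-2,-2.5,0,0],[0,0,0,-2,-2.5,0,0],[0,0,0,-2,-2.5,0,0],[0,0,0,-2,-2.5,0,0],[0,0,0,-2,-2.5,0,0],[0,0,0,-2,-2.5,0,0]]]}}

```text
clock: 1.95
tool_pos: [0.3745, -0.1759, 0.2315]
orientation: [0.81, -0.587, 0.0, 0.0]
contact_force: [0.2, -1.2, -0.4]
opening: -0.001
```

>>> {"method": "step_arm", "body": {"commands": [[[0,0,0,-2,-2.5,0,0],[0,0,0,-2,-2.5,0,0],[0,0,0,-2,-2.5,0,0],[0,0,0,-2,-2.5,0,0],[0,0,0,-2,-2.5,0,0],[0,0,0,-2,-2.5,0,0],[0,0,0,-2,-2.5,0,0],[0,0,0,-2,-2.5,0,0],[0,0,0,-2,-2.5,0,0],[0,0,0,-2,-2.5,0,0],[0,0,0,-2,-2.5,0,0],[0,0,0,-2,-2.5,0,0]]]}}

```text
clock: 2.95
tool_pos: [0.5848, 0.1457, 0.2312]
orientation: [0.81, -0.587, 0.0, 0.0]
contact_force: [0.8, -0.3, 0.5]
opening: 0.001
```

>>> {"method": "step_arm", "body": {"commands": [[[0,0,-0.1,0,0,0,0],[0,0,-0.1,0,0,0,0],[0,0,-0.1,0,0,0,0],[0,0,-0.1,0,0,0,0],[0,0,-0.1,0,0,0,0],[0,0,-0.1,0,0,0,0],[0,0,-0.1,0,0,0,0],[0,0,-0.1,0,0,0,0],[0,0,-0.1,0,0,0,0],[0,0,0,0,0,0,0],[0,0,0,0,0,0,0]]]}}

```text
clock: 3.87
tool_pos: [0.5841, 0.1441, 0.2313]
orientation: [0.984, -0.178, -0.0, 0.0]
contact_force: [0.6, 0.7, -0.1]
opening: 0.001
```

Run:
```python
from plan import *
s,R=st();ci=r.camera_info('wrist');cv2.imwrite('pics/w1.png',r.grab_frame('wrist'))
print(ci['origin'])
for t in ['shutter_grip','hole']: print(t,[(x['centre'],round(x['score'],2)) for x in r.mark_of(t,'wrist')])
# predicted
p=np.array([.5927,.199]);c,sn=np.cos(-.3572),np.sin(-.3572)
def W(a,b,z): return [p[0]+c*a-sn*b,p[1]+sn*a+c*b,z]
print('pred grip',proj(ci,W(0,.024,.107)),'hole',proj(ci,W(0,-.055,.07)))
print('pred corners',proj(ci,[W(a,b,.07) for a,b in [(-.1,-.13),(-.1,.13),(.1,.13),(.1,-.13)]]).round(0))
```

```text
t 3.87 tcp [0.5841 0.1441 0.2313] yawx -0.3569 tilt 0.0 F [ 0.6  0.7 -0.1] open 0.001 q [ 0.05  0.48  1.25 -0.    1.41  0.4 ]
[0.60914202 0.20885295 0.37379485]
shutter_grip [([266.1, 82.4], 0.88)]
hole [([269.4, 188.1], 0.73)]
pred grip [[261.37624013  84.82059631]] hole [[264.60192433 183.71816248]]
pred corners [[155. 265.]
 [121. -70.]
 [402. -70.]
 [376. 264.]]
```

View pics/w1.png

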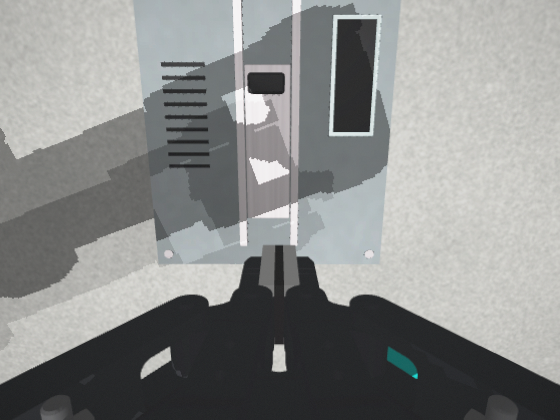

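Run:
```python
from plan import *
s,R=st();ci=r.camera_info('wrist')
p=np.array([.5927,.199]);c,sn=np.cos(-.3572),np.sin(-.3572)
def L(P): g=np.array(P)[:2]-p; return np.array([c*g[0]+sn*g[1],-sn*g[0]+c*g[1]])*1000
print('tcp local',L(s['tool_pos']),'grip',L(atz(ci,(266.5,83),.107)),'hole',L(atz(ci,(269.4,188.1),.07)),
'edge',L(atz(ci,(159,264),.07)),L(atz(ci,(381,264),.07)),'plate end',L(atz(ci,(268,218),.073)), 'rails',L(atz(ci,(240,240),.075)),L(atz(ci,(296,240),.075)))
```

```text
t 4.02 tcp [0.5842 0.1442 0.2313] yawx -0.3562 tilt 0.0 F [ 0.  -0.3  0.3] open -0.005 q [0.05 0.48 1.25 0.   1.41 0.4 ]
tcp local [ 11.16938035 -54.37612165] grip [ 3.51857374 25.19920505] hole [  4.06998865 -58.85004261] edge [ -96.36799947 -129.55346075] [ 104.69218596 -129.56559725] plate end [  2.75681298 -84.73669814] rails [ -21.82496308 -104.31909482] [  27.15055197 -104.32059042]
```

>>> {"method": "step_arm", "body": {"commands": [[[0,0,0,-0.25,-1.5,2.5,0],[0,0,0,-0.25,-1.5,2.5,0],[0,0,0,-0.25,-1.5,2.5,0],[0,0,0,0,0,2.5,0],[0,0,0,0,0,2.5,0],[0,0,0,0,0,1.8,0],[0,0,0,0,0,0,0],[0,0,0,0,-0.5,0,0],[0,0,0,0,-0.5,0,0],[0,0,0,0,0,0,0]]]}}

```text
clock: 4.85
tool_pos: [0.5972, 0.1994, 0.0901]
orientation: [0.984, -0.176, 0.002, -0.001]
contact_force: [0.1, -0.3, 0.2]
opening: 0.003
```

Run:
```python
from plan import *
s,R=st();cv2.imwrite('pics/w2.png',r.grab_frame('wrist'))
p=np.array([.5927,.199]);c,sn=np.cos(-.3572),np.sin(-.3572)
def L(P): g=np.array(P)[:2]-p; return np.array([c*g[0]+sn*g[1],-sn*g[0]+c*g[1]])*1000
print(L(s['tool_pos']))
```

```text
t 4.85 tcp [0.5972 0.1994 0.0901] yawx -0.3538 tilt 0.19 F [ 0.1 -0.3  0.2] open 0.003 q [0.14 0.67 1.33 0.   1.14 0.49]
[4.12092237 1.9521497 ]
```

View pics/w2.png

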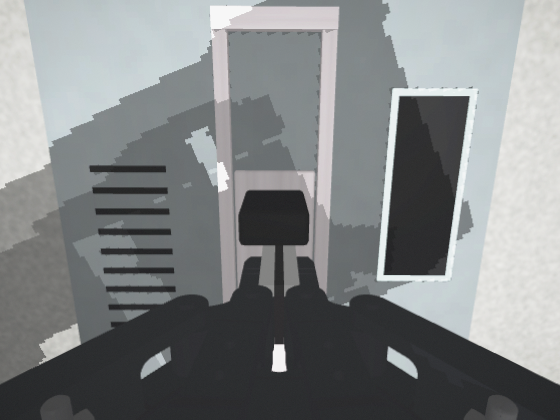

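>>> {"method": "step_arm", "body": {"commands": [[[0,0,0,0,-0.5,0,0],[0,0,0,0,-0.5,0,0],[0,0,0,0,-0.5,0,0],[0,0,0,0,-0.5,0,0],[0,0,0,0,-0.5,0,0],[0,0,0,0,-0.5,0,0],[0,0,0,0,-0.5,0,0],[0,0,0,0,-0.5,0,0],[0,0,0,0,-0.5,0,0],[0,0,0,0,-0.5,0,0],[0,0,0,0,0,0,0]]]}}

```text
clock: 5.82
tool_pos: [0.6136, 0.2462, 0.0882]
orientation: [0.984, -0.176, -0.0, -0.0]
contact_force: [-0.6, -0.3, -0.5]
opening: 0.004
```

Run:
```python
from plan import *
s,R=st();cv2.imwrite('pics/w3.png',r.grab_frame('wrist'))
p=np.array([.5927,.199]);c,sn=np.cos(-.3572),np.sin(-.3572)
def L(P): g=np.array(P)[:2]-p; return np.array([c*g[0]+sn*g[1],-sn*g[0]+c*g[1]])*1000
print(L(s['tool_pos']))
```

```text
t 5.82 tcp [0.6136 0.2462 0.0882] yawx -0.3534 tilt 0.03 F [-0.6 -0.3 -0.5] open 0.004 q [0.2  0.74 1.21 0.   1.19 0.56]
[ 3.0974638  51.57325485]
```

View pics/w3.png

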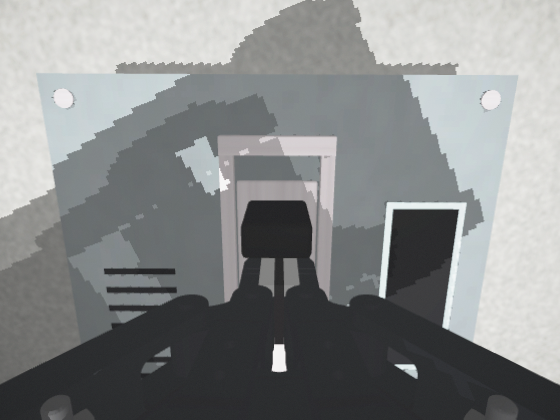

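>>> {"method": "step_arm", "body": {"commands": [[[0,0,0,0,-0.3,0,0],[0,0,0,0,-0.3,0,0],[0,0,0,0,-0.3,0,0],[0,0,0,0,-0.2,0,0],[0,0,0,0,-0.1,0,0],[0,0,0,0,0,0,0]]]}}

```text
clock: 6.37
tool_pos: [0.6172, 0.2558, 0.0881]
orientation: [0.984, -0.176, -0.001, 0.001]
contact_force: [-3.9, -5.4, 0.5]
opening: -0.0
```

>>> {"method": "step_arm", "body": {"commands": [[[0,0,0,0,-0.1,0,0],[0,0,0,0,-0.1,0,0],[0,0,0,0,-0.1,0,0],[0,0,0,0,0,0,0]]]}}

```text
clock: 6.7
tool_pos: [0.6173, 0.2559, 0.0881]
orientation: [0.984, -0.176, -0.002, 0.004]
contact_force: [-12.6, -19.0, 6.6]
opening: 0.0
```

Run:
```python
from plan import *
s,R=st();cv2.imwrite('pics/w4.png',r.grab_frame('wrist'))
p=np.array([.5927,.199]);c,sn=np.cos(-.3572),np.sin(-.3572)
def L(P): g=np.array(P)[:2]-p; return np.array([c*g[0]+sn*g[1],-sn*g[0]+c*g[1]])*1000
print(L(s['tool_pos']))
```

```text
t 6.7 tcp [0.6173 0.2559 0.0881] yawx -0.3545 tilt 0.54 F [-12.6 -19.    6.6] open 0.0 q [ 0.22  0.76  1.17 -0.01  1.22  0.58]
[ 3.1508895 61.9117394]
```

View pics/w4.png

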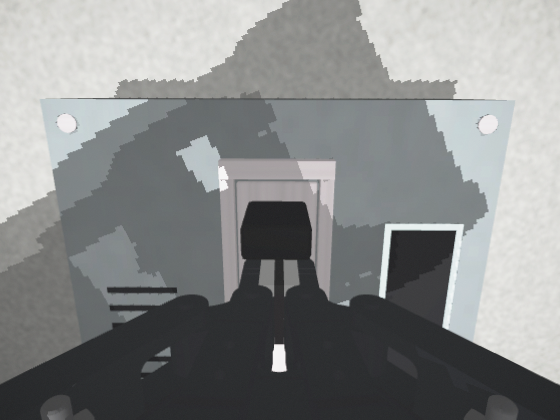

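>>> {"method": "step_arm", "body": {"commands": [[[0,0,0,0,0.5,0,0],[0,0,0,0,1.5,0,0],[0,0,0,0,1.5,-2,0],[0,0,0,0,2,-2.5,0],[0,0,0,0,2,-2.5,0],[0,0,0,0,2,-2.5,0],[0,0,0,0,2,-2.5,0],[0,0,0,0,2,-2,0],[0,0,0,0,2,0,0],[0,0,0,0,2,0,0],[0,0,0,0,0,0,0],[0,0,0,0,0,0,0]]]}}

```text
clock: 7.75
tool_pos: [0.5582, 0.0949, 0.2287]
orientation: [0.984, -0.177, 0.0, -0.0]
contact_force: [-0.3, -0.2, -0.4]
opening: -0.001
```

Run:
```python
from plan import *
s,R=st();ci=r.camera_info('wrist');im=r.grab_frame('wrist');cv2.imwrite('pics/w5.png',im)
p=np.array([.5927,.199]);c,sn=np.cos(-.3572),np.sin(-.3572)
def L(P): g=np.array(P)[:2]-p; return np.array([c*g[0]+sn*g[1],-sn*g[0]+c*g[1]])*1000
print(L(s['tool_pos']))
m=r.mark_of('hole','wrist');print(m)
for t in ['shutter_grip','reset_top']:print(t,r.mark_of(t,'wrist'))
if m:
  x,y=[int(v) for v in m[0]['centre']];P=atz(ci,m[0]['centre'],.07);print(P,L(P))
  cv2.imwrite('pics/w5z.png',cv2.resize(im[max(0,y-40):y+40,x-50:x+50],None,fx=6,fy=6,interpolation=cv2.INTER_CUBIC));print(x-50,y-40)
```

```text
t 7.75 tcp [0.5582 0.0949 0.2287] yawx -0.3553 tilt 0.07 F [-0.3 -0.2 -0.4] open -0.001 q [-0.04  0.41  1.37  0.    1.36  0.32]
[   4.09428656 -109.57421053]
[{'centre': [276.7, 117.3], 'score': 0.67}]
shutter_grip []
reset_top [{'centre': [275.6, 116.8], 'score': 0.64}]
[0.57675834 0.14648098 0.07      ] [  3.42798403 -54.77802787]
226 77
```

View pics/w5.png

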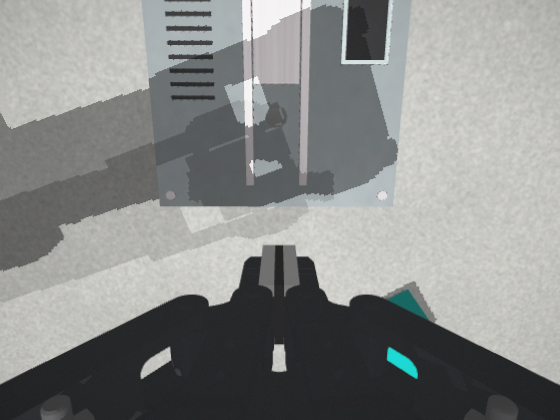

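View pics/w5z.png

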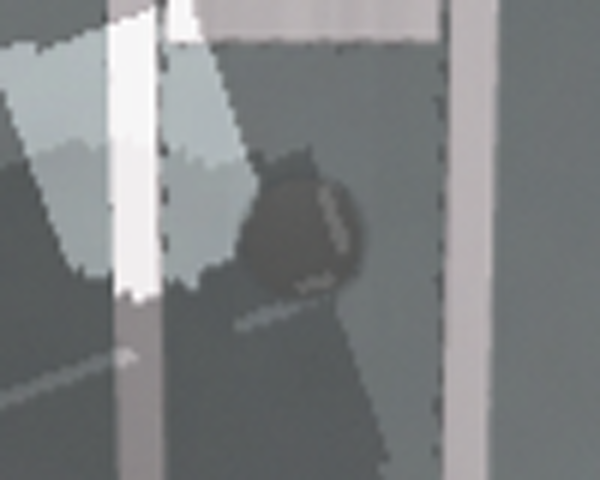

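Run:
```python
from plan import *
s,R=st();delta([.52,-.315,.24],R,s['tool_pos'])
```

```text
t 7.95 tcp [0.5583 0.0959 0.2281] yawx -0.3531 tilt 0.02 F [ 0.6 -0.8 -1.1] open 0.003 q [-0.04  0.41  1.37  0.    1.36  0.32]
shift tool cm [10.62 39.88 -1.2 ]
```

>>> {"method": "step_arm", "body": {"commands": [[[0,0,0,0.9,3.3,-0.1,0.5],[0,0,0,0.9,3.3,-0.1,0.5],[0,0,0,0.9,3.3,-0.1,0.5],[0,0,0,0.9,3.3,-0.1,0.5],[0,0,0,0.9,3.3,-0.1,0.5],[0,0,0,0.9,3.3,-0.1,0.5],[0,0,0,0.9,3.3,-0.1,0.5],[0,0,0,0.9,3.3,-0.1,0.5],[0,0,0,0.9,3.3,-0.1,0.5],[0,0,0,0.9,3.3,-0.1,0.5],[0,0,0,0.9,3.3,-0.1,0.5],[0,0,0,0.9,3.3,-0.1,0.5]]]}}

```text
clock: 8.95
tool_pos: [0.5222, -0.3149, 0.2401]
orientation: [0.984, -0.176, 0.0, -0.0]
contact_force: [0.4, 0.8, -0.3]
opening: 0.498
```

>>> {"method": "step_arm", "body": {"commands": [[[0,0,-0.1,0,0,0,0.5],[0,0,-0.1,0,0,0,0.5],[0,0,-0.1,0,0,0,0.5],[0,0,-0.1,0,0,0,0.5],[0,0,-0.1,0,0,0,0.5],[0,0,-0.1,0,0,0,0.5],[0,0,-0.05,0,0,0,0.5],[0,0,0,0,0,0,0.5],[0,0,0,0,0,0,0.5]]]}}

```text
clock: 9.7
tool_pos: [0.5225, -0.3133, 0.2401]
orientation: [0.989, 0.147, -0.0, -0.0]
contact_force: [0.3, -0.3, 0.7]
opening: 0.497
```

Run:
```python
from plan import *
s,R=st();ci=r.camera_info('wrist');im=r.grab_frame('wrist');cv2.imwrite('pics/w6.png',im)
for t,z in [('stand_hole0',.07),('stylus_handle',.109)]:
  for m in r.mark_of(t,'wrist'):print(t,m,atz(ci,m['centre'],z))
print(proj(ci,[[.4985,-.247,.109],[.4985,-.247,.144]]))
```

```text
t 9.7 tcp [ 0.5225 -0.3133  0.2401] yawx 0.295 tilt 0.01 F [ 0.3 -0.3  0.7] open 0.497 q [-0.73  0.5   1.21  0.    1.44 -1.03]
stand_hole0 {'centre': [240.0, 229.9], 'score': 0.95} [ 0.50356344 -0.367493    0.07      ]
stand_hole0 {'centre': [270.1, 99.3], 'score': 0.88} [ 0.49731263 -0.25006442  0.07      ]
stand_hole0 {'centre': [105.2, 90.5], 'score': 0.66} [ 0.36647893 -0.2825757   0.07      ]
stand_hole0 {'centre': [415.4, 144.5], 'score': 0.44} [ 0.62605764 -0.2498255   0.07      ]
stylus_handle {'centre': [272.7, 98.9], 'score': 0.65} [ 0.4998324  -0.24891347  0.109     ]
[[271.68339203  95.69365068]
 [270.67019133  95.30321968]]
```

View pics/w6.png

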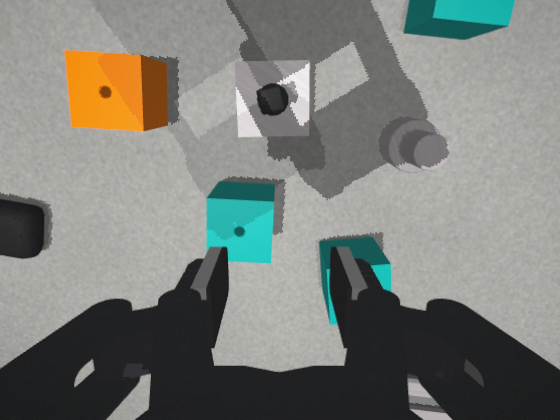

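Run:
```python
from plan import *
im=cv2.imread('pics/w6.png')[55:145,225:325]
im=cv2.resize(im,None,fx=6,fy=6,interpolation=cv2.INTER_CUBIC)
cv2.imwrite('pics/w6z.png',np.clip(im.astype(float)**.5*16,0,255).astype(np.uint8))
ci=r.camera_info('wrist')
```

```text
(no output)
```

View pics/w6z.png

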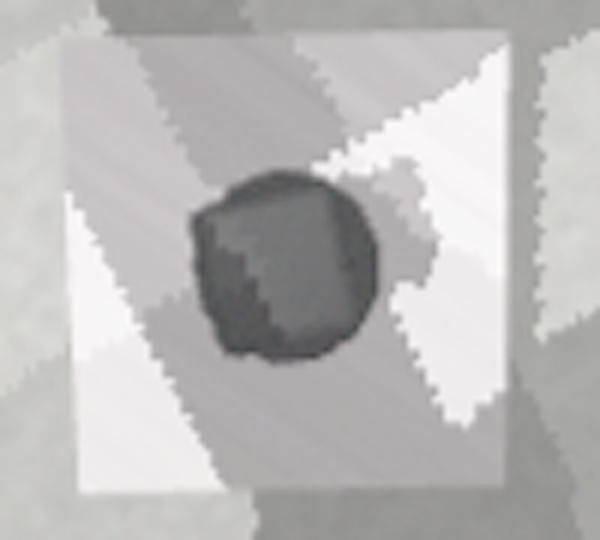

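Run:
```python
from plan import *
s,R=st();ci=r.camera_info('wrist')
q=np.array([(195,215),(325,190),(352,320),(228,350)])/6+[225,55]
C=np.array([atz(ci,x,.144) for x in q]);print(C.round(4),C.mean(0)); e=np.roll(C,-1,0)-C
print(np.linalg.norm(e,axis=1),[(np.arctan2(v[1],v[0]))%(np.pi/2) for v in e])
print('guard',atz(ci,(272.8,99.2),.074))
g=C.mean(0)[:2]
for z in(.231,.09):delta([*g,z],R,s['tool_pos'])
```

```text
t 9.85 tcp [ 0.5223 -0.3136  0.2402] yawx 0.2951 tilt 0.01 F [-0.5 -0.4 -0.8] open 0.502 q [-0.73  0.5   1.21  0.    1.44 -1.03]
[[ 0.4896 -0.247   0.144 ]
 [ 0.5019 -0.2407  0.144 ]
 [ 0.5084 -0.2524  0.144 ]
 [ 0.4967 -0.2592  0.144 ]] [ 0.49914584 -0.24984676  0.144     ]
[0.01376408 0.01338662 0.01347021 0.01405898] [np.float64(0.47564728317029564), np.float64(0.5088650218828745), np.float64(0.5246251685256826), np.float64(0.5293476894050677)]
guard [ 0.49923808 -0.24955341  0.074     ]
shift tool cm [-0.36 -6.77  0.92]
shift tool cm [-0.36 -6.77 15.02]
```

>>> {"method": "step_arm", "body": {"commands": [[[0,0,0,-0.12,-2.25,0,0.6],[0,0,0,-0.12,-2.25,0,0.6],[0,0,0,-0.12,-2.25,0,0.6],[0,0,-0.1,0,0,0,0.6],[0,0,-0.115,0,0,0,0.6],[0,0,0,0,0,2,0.6],[0,0,0,0,0,2.5,0.6],[0,0,0,0,0,2.5,0.6],[0,0,0,0,0,0,0.6],[0,0,0,0,0,0,0.6]]]}}

```text
clock: 10.68
tool_pos: [0.4988, -0.2501, 0.1702]
orientation: [0.968, 0.252, -0.0, -0.001]
contact_force: [-0.3, 0.5, 0.8]
opening: 0.6
```

Run:
```python
from plan import *
s,R=st();ci=r.camera_info('wrist');im=r.grab_frame('wrist');cv2.imwrite('pics/w7.png',im)
delta([.4992,-.2497,.092],R,s['tool_pos'])
```

```text
t 10.68 tcp [ 0.4988 -0.2501  0.1702] yawx 0.5104 tilt 0.09 F [-0.3  0.5  0.8] open 0.6 q [-0.67  0.44  1.48  0.    1.22 -1.19]
shift tool cm [0.06 0.   7.82]
```

View pics/w7.png

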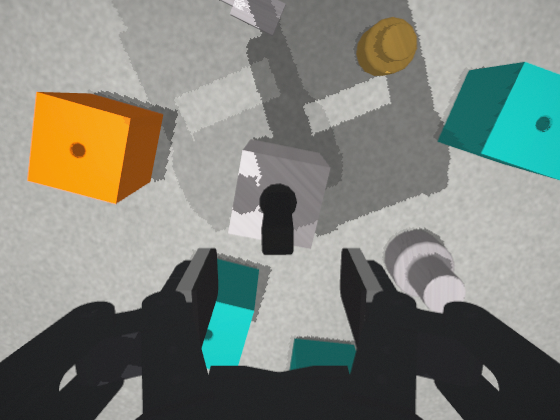

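>>> {"method": "step_arm", "body": {"commands": [[[0,0,0,0,0,2,0.6],[0,0,0,0,0,2,0.6],[0,0,0,0,0,2,0.6],[0,0,0,0,0,1.8,0.6],[0,0,0,0,0,0,0.4],[0,0,0,0,0,0,0.25],[0,0,0,0,0,0,0.1],[0,0,0,0,0,0,0],[0,0,0,0,0,0,0],[0,0,0,0,0,0,0]]], "grip_force": 50}}

```text
clock: 11.57
tool_pos: [0.4999, -0.2509, 0.0944]
orientation: [0.968, 0.253, 0.001, 0.002]
contact_force: [0.1, 0.1, 6.9]
opening: 0.179
```

Run:
```python
from plan import *
s,R=st()
```

```text
t 11.57 tcp [ 0.4999 -0.2509  0.0944] yawx 0.511 tilt 0.22 F [0.1 0.1 6.9] open 0.179 q [-0.67  0.53  1.56  0.    1.05 -1.19]
```

>>> {"method": "step_arm", "body": {"commands": [[[0,0,0,0,0,-0.5,0],[0,0,0,0,0,-1,0],[0,0,0,0,0,-1.5,0],[0,0,0,0,0,-1.5,0],[0,0,0,0,0,-1.5,0],[0,0,0,0,0,-1.5,0],[0,0,0,0,0,-1.5,0],[0,0,0,0,0,-1.5,0],[0,0,0,0,0,-1.5,0],[0,0,0,0,0,-1.5,0],[0,0,0,0,0,-0.5,0],[0,0,0,0,0,0,0]]]}}

```text
clock: 12.57
tool_pos: [0.4993, -0.2504, 0.2341]
orientation: [0.968, 0.253, 0.001, 0.001]
contact_force: [-0.4, -0.5, -0.3]
opening: 0.178
```

Run:
```python
from plan import *
s,R=st()
for n in ['wrist','scene','side']: cv2.imwrite(f'pics/{n}8.png',r.grab_frame(n))
ci=r.camera_info('wrist');sc=r.camera_info('scene');sd=r.camera_info('side')
T=s['tool_pos']+R@[0,0,.0864]
for n,c in(('wrist',ci),('scene',sc),('side',sd)): print(n,'tip pred',proj(c,T),[(m['centre'],m['score']) for m in r.mark_of('stylus_tip',n)])
a=np.hstack([cv2.resize(cv2.imread('pics/scene8.png')[100:260,110:270],(390,390)),cv2.resize(cv2.imread('pics/side8.png')[60:220,220:380],(390,390))])
cv2.imwrite('pics/c8.png',a)
```

```text
t 12.57 tcp [ 0.4993 -0.2504  0.2341] yawx 0.5111 tilt 0.17 F [-0.4 -0.5 -0.3] open 0.178 q [-0.67  0.38  1.39  0.    1.36 -1.19]
wrist tip pred [[277.41188732 209.6927123 ]] [([279.2, 200.6], 0.7)]
scene tip pred [[186.81809282 196.25596571]] [([188.4, 194.9], 0.75), ([379.4, 230.6], 0.7), ([254.5, 234.6], 0.4)]
side tip pred [[307.96181186 151.24751066]] [([306.7, 153.6], 0.57)]
```

View pics/wrist8.png

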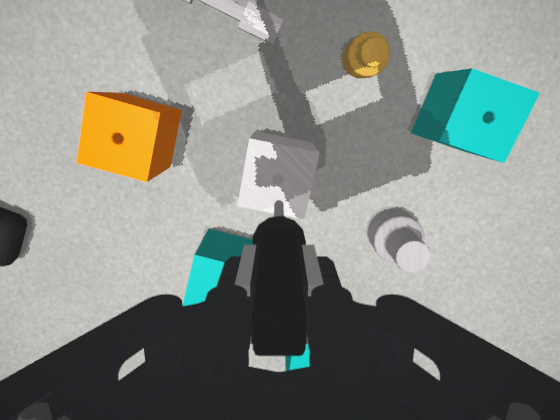

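View pics/c8.png

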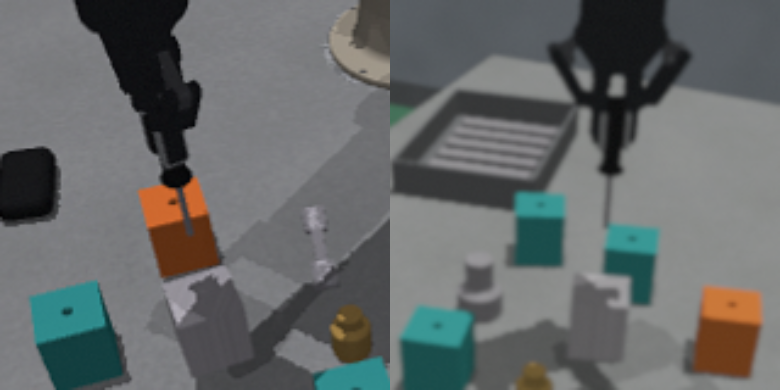

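Run:
```python
from plan import *
def z(n,x,y,w,h,f):
    im=cv2.imread(f'pics/{n}8.png')[y:y+h,x:x+w]; return cv2.resize(im,(390,390),interpolation=cv2.INTER_CUBIC)
cv2.imwrite('pics/t8.png',np.hstack([z('scene',170,160,40,40,0),z('side',285,120,40,40,0)]))
cv2.imwrite('pics/t8w.png',z('wrist',260,185,40,40,0))
```

```text
(no output)
```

View pics/t8.png

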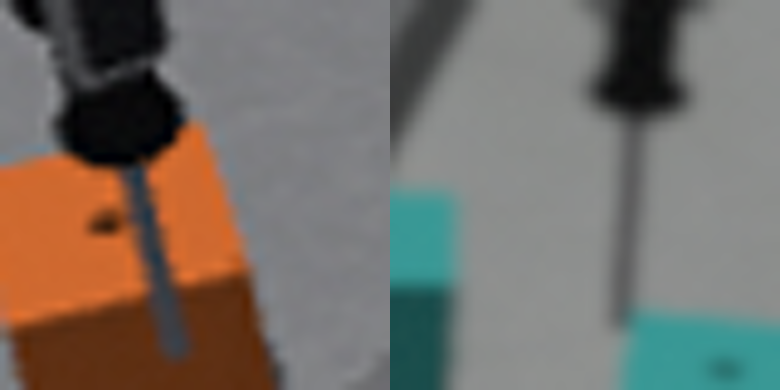

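View pics/t8w.png

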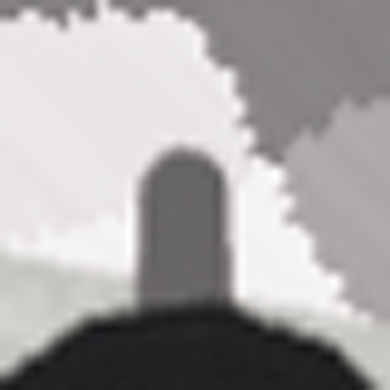

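Run:
```python
from plan import *
s,R=st()
W,S,D=[r.camera_info(n) for n in('wrist','scene','side')]
ob=[(W,(278.8,204.7)),(S,(188.2,196.6)),(D,(308.6,153.3))]
for o in (ob,ob[1:],ob[:2],[ob[0],ob[2]]):
    P=tri(o);print(P.round(4),'in tool',(R.T@(P-s['tool_pos'])*1000).round(1),[np.round(proj(c,P)-x,1) for c,x in o])
```

```text
t 12.87 tcp [ 0.4987 -0.2501  0.2315] yawx 0.511 tilt 0.08 F [ 0.4  0.3 -1.1] open 0.179 q [-0.67  0.39  1.39  0.    1.36 -1.19]
[ 0.4978 -0.2482  0.1443] in tool [ 0.1 -1.9 87.3] [array([[-1.9, -0.9]]), array([[0.1, 0.2]]), array([[-0.4, -0.3]])]
[ 0.4967 -0.2485  0.1438] in tool [-0.9 -2.3 87.8] [array([[0., 0.]]), array([[ 0., -0.]])]
[ 0.499  -0.2479  0.1459] in tool [ 1.3 -1.7 85.6] [array([[-0.1,  0.2]]), array([[0.1, 0. ]])]
[ 0.4981 -0.2486  0.1435] in tool [ 0.2 -1.4 88. ] [array([[-1.8, -0.5]]), array([[-0.5, -0.1]])]
```

Run:
```python
from plan import *
s,R=st(); delta([.5777,.145,.231],R,s['tool_pos'])
```

```text
t 12.87 tcp [ 0.4987 -0.2501  0.2315] yawx 0.511 tilt 0.08 F [ 0.4  0.3 -1.1] open 0.179 q [-0.67  0.39  1.39  0.    1.36 -1.19]
shift tool cm [ 26.21 -30.6    0.08]
```

>>> {"method": "step_arm", "body": {"commands": [[[0,0,0,0.6,-0.7,0,0],[0,0,0,1.2,-1.4,0,0],[0,0,0,1.2,-1.4,0,0],[0,0,0,1.2,-1.4,0,0],[0,0,0,1.2,-1.4,0,0],[0,0,0,1.2,-1.4,0,0],[0,0,0,1.2,-1.4,0,0],[0,0,0,1.2,-1.4,0,0],[0,0,0,1.2,-1.4,0,0],[0,0,0,1.2,-1.4,0,0],[0,0,0,1.2,-1.4,0,0],[0,0,0,1.2,-1.4,0,0]]]}}

```text
clock: 13.87
tool_pos: [0.5405, -0.0407, 0.2321]
orientation: [0.968, 0.253, -0.0, -0.0]
contact_force: [1.0, 0.1, -1.0]
opening: 0.182
```

>>> {"method": "step_arm", "body": {"commands": [[[0,0,0,1.2,-1.4,0,0],[0,0,0,1.2,-1.4,0,0],[0,0,0,1.2,-1.4,0,0],[0,0,0,1.2,-1.4,0,0],[0,0,0,1.2,-1.4,0,0],[0,0,0,1.2,-1.4,0,0],[0,0,0,1.2,-1.4,0,0],[0,0,0,1.2,-1.4,0,0],[0,0,0,1.2,-1.4,0,0],[0,0,0,1,-1.2,0,0],[0,0,0,0.6,-0.7,0,0],[0,0,0,0,0,0,0]]]}}

```text
clock: 14.87
tool_pos: [0.5776, 0.1466, 0.2319]
orientation: [0.967, 0.254, -0.0, -0.0]
contact_force: [0.4, -0.6, -0.8]
opening: 0.183
```

Run:
```python
from plan import *
s,R=st(); delta([.5777,.145,.231],R,s['tool_pos'])
```

```text
t 14.87 tcp [0.5776 0.1466 0.2319] yawx 0.5131 tilt 0.04 F [ 0.4 -0.6 -0.8] open 0.183 q [ 0.05  0.47  1.27  0.    1.4  -0.46]
shift tool cm [-0.07  0.15  0.09]
```

>>> {"method": "step_arm", "body": {"commands": [[[0,0,0,0,0.1,1.5,0],[0,0,0,0,0,1.5,0],[0,0,0,0,0,1.5,0],[0,0,0,0,0,1.2,0],[0,0,0,0,0,0.4,0],[0,0,0,0,0,0,0],[0,0,0,0,0,0,0]]]}}

```text
clock: 15.45
tool_pos: [0.5785, 0.1436, 0.1719]
orientation: [0.968, 0.253, 0.0, 0.0]
contact_force: [0.1, -0.6, -0.4]
opening: 0.181
```

Run:
```python
from plan import *
s,R=st()
g={}
for n in ['wrist','scene','side']: g[n]=r.grab_frame(n); cv2.imwrite(f'pics/{n}9.png',g[n])
H=[.5767,.1467,.07];T=s['tool_pos']+R@[0,-.002,.087]
o=[]
for n in g:
    c=r.camera_info(n);h=proj(c,H)[0];print(n,'hole',h.round(1),'tip',proj(c,T)[0].round(1))
    x,y=np.round(h).astype(int)-25; o.append(cv2.resize(g[n][y:y+50,x:x+50],(390,390),interpolation=cv2.INTER_CUBIC));print('crop org',x,y)
cv2.imwrite('pics/c9.png',np.hstack(o[1:]));cv2.imwrite('pics/c9w.png',o[0])
```

```text
t 15.45 tcp [0.5785 0.1436 0.1719] yawx 0.5106 tilt 0.03 F [ 0.1 -0.6 -0.4] open 0.181 q [ 0.05  0.52  1.36 -0.    1.27 -0.46]
wrist hole [276.1 195.6] tip [276.2 203.8]
crop org 251 171
scene hole [379.5 231.6] tip [380.1 227.3]
crop org 354 207
side hole [194.3 273. ] tip [193.4 266.8]
crop org 169 248
```

View pics/c9.png

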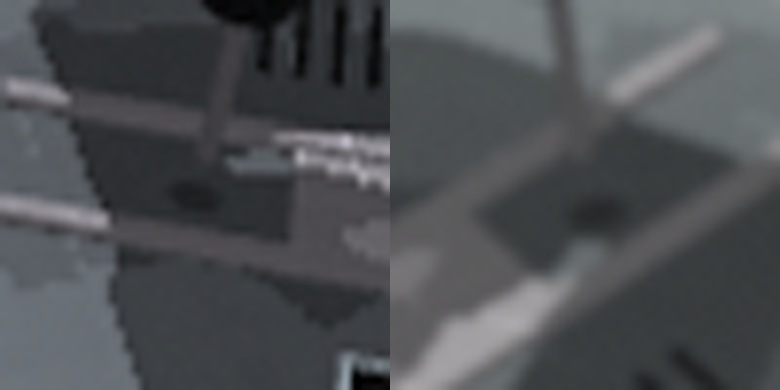

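View pics/wrist9.png

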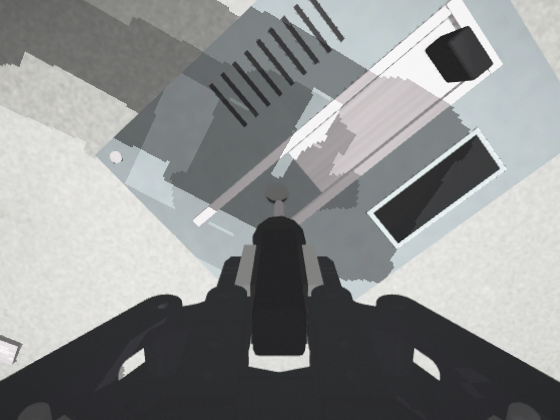

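View pics/c9w.png

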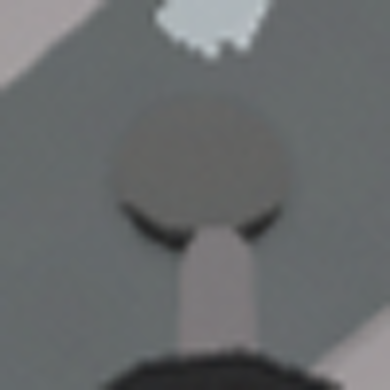

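Run:
```python
from plan import *
s,R=st()
ob={'wrist':((276.8,192.8),(278.8,205)),'scene':((379.3,231.6),(381.2,226.9)),'side':((195.9,275.2),(193.1,267.5))}
C={n:r.camera_info(n) for n in ob}
t=tri([(C[n],ob[n][1]) for n in ob]);h=tri([(C[n],ob[n][0]) for n in ob])
print('tip',t,'hole',h,'d tool mm',(R.T@(h-t)*1000).round(1), 'tip in tool',(R.T@(t-s['tool_pos'])*1000).round(1))
for n in ob: 
    d=atz(C[n],ob[n][0],.07)-atz(C[n],ob[n][1],.085);print(n,atz(C[n],ob[n][0],.07).round(4),'hole-tip tool mm',(R.T@d*1000).round(1))
```

```text
t 15.6 tcp [0.5786 0.1438 0.1722] yawx 0.5109 tilt 0.09 F [ 0.2  0.  -1.2] open 0.179 q [ 0.05  0.52  1.36 -0.    1.27 -0.46]
tip [0.57808932 0.14670762 0.08572143] hole [0.57465049 0.14759858 0.06663853] d tool mm [-2.6 -2.5 19.1] tip in tool [ 0.8 -2.8 86.5]
wrist [0.5761 0.1487 0.07  ] hole-tip tool mm [-1.4 -4.4 15. ]
scene [0.5766 0.1464 0.07  ] hole-tip tool mm [-0.9  1.1 15. ]
side [0.5709 0.1501 0.07  ] hole-tip tool mm [-3.9 -5.6 15. ]
```

>>> {"method": "step_arm", "body": {"commands": [[[0,0,0,-0.15,-0.25,0,0],[0,0,0,0,0,0.5,0],[0,0,0,0,0,0.4,0],[0,0,0,0,0,0,0],[0,0,0,0,0,0,0]]]}}

```text
clock: 16.02
tool_pos: [0.5756, 0.1454, 0.1619]
orientation: [0.968, 0.253, -0.0, -0.0]
contact_force: [0.6, 0.1, -0.8]
opening: 0.179
```

Run:
```python
from plan import *
s,R=st()
g={}
for n in ['wrist','scene','side']: g[n]=r.grab_frame(n)
H=[.5767,.1467,.07]
o=[]
for n in g:
    c=r.camera_info(n);h=proj(c,H)[0]
    x,y=np.round(h).astype(int)-20; o.append(cv2.resize(g[n][y:y+40,x:x+40],(266,266),interpolation=cv2.INTER_CUBIC));print('crop org',x,y)
cv2.imwrite('pics/c10.png',np.hstack(o))
```

```text
t 16.02 tcp [0.5756 0.1454 0.1619] yawx 0.5111 tilt 0.05 F [ 0.6  0.1 -0.8] open 0.179 q [ 0.05  0.52  1.38  0.    1.24 -0.46]
crop org 259 183
crop org 359 212
crop org 174 253
```

View pics/c10.png

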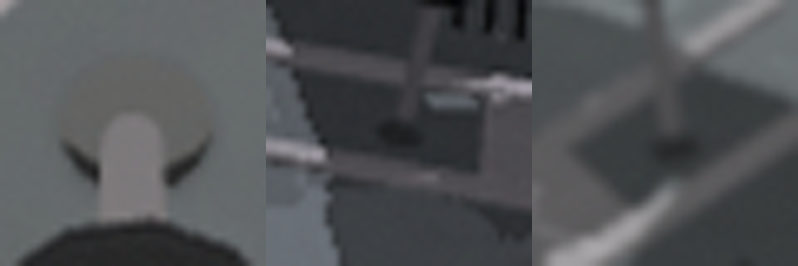

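>>> {"method": "step_arm", "body": {"commands": [[[0,0,0,0,0,0.5,0],[0,0,0,0,0,0.5,0],[0,0,0,0,0,0.5,0],[0,0,0,0,0,0.5,0],[0,0,0,0,0,0.3,0],[0,0,0,0,0,0,0]]]}}

```text
clock: 16.67
tool_pos: [0.5754, 0.1454, 0.1383]
orientation: [0.968, 0.253, -0.001, -0.0]
contact_force: [0.2, -1.0, -0.6]
opening: 0.179
```

>>> {"method": "step_arm", "body": {"commands": [[[0,0,0,0,0,0.2,0],[0,0,0,0,0,0.2,0],[0,0,0,0,0,0.2,0],[0,0,0,0,0,0,0]]]}}

```text
clock: 17.0
tool_pos: [0.5759, 0.1454, 0.1333]
orientation: [0.968, 0.253, 0.0, 0.0]
contact_force: [0.1, -0.1, 1.2]
opening: 0.178
```

>>> {"method": "step_arm", "body": {"commands": [[[0,0,0,0,0,0.2,0],[0,0,0,0,0,0.2,0],[0,0,0,0,0,0.2,0],[0,0,0,0,0,0.1,0],[0,0,0,0,0,0,0]]], "grip_force": 70}}

```text
clock: 17.42
tool_pos: [0.5761, 0.1454, 0.1272]
orientation: [0.968, 0.253, 0.001, 0.0]
contact_force: [-1.9, 0.1, 8.8]
opening: 0.177
```

>>> {"method": "step_arm", "body": {"commands": [[[0,0,0,0,0,0.1,0],[0,0,0,0,0,0.1,0],[0,0,0,0,0,0,0],[0,0,0,0,0,0,0]]]}}

```text
clock: 17.75
tool_pos: [0.5764, 0.1454, 0.1267]
orientation: [0.968, 0.253, 0.001, 0.0]
contact_force: [-4.7, -1.1, 18.7]
opening: 0.176
```

Run:
```python
from plan import *
s,R=st()
g={}
for n in ['wrist','scene','side']: g[n]=r.grab_frame(n); cv2.imwrite(f'pics/{n}11.png',g[n])
a=np.hstack([cv2.resize(g['scene'][150:310,325:485],(390,390),interpolation=cv2.INTER_CUBIC),cv2.resize(g['side'][210:370,80:240],(390,390),interpolation=cv2.INTER_CUBIC)])
cv2.imwrite('pics/c11.png',a)
st()
```

```text
t 17.75 tcp [0.5764 0.1454 0.1267] yawx 0.5112 tilt 0.16 F [-4.7 -1.1 18.7] open 0.176 q [ 0.05  0.56  1.42 -0.    1.16 -0.46]
t 17.9 tcp [0.5764 0.1454 0.1267] yawx 0.5112 tilt 0.16 F [-4.9 -0.7 19.1] open 0.176 q [ 0.05  0.56  1.42 -0.    1.16 -0.46]
```

View pics/c11.png

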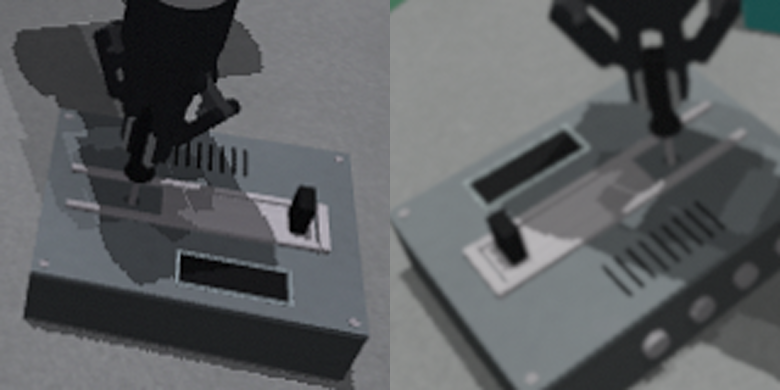

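View pics/wrist11.png

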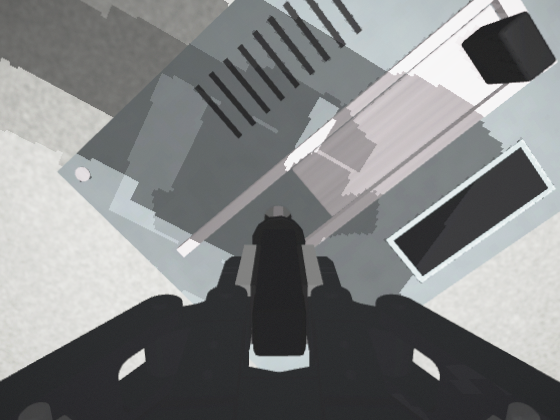

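View pics/scene11.png

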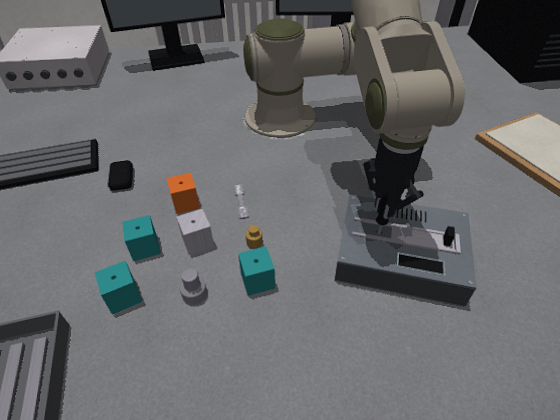

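Run:
```python
from plan import *
st(); print(r.sign_off())
```

```text
t 17.9 tcp [0.5764 0.1454 0.1267] yawx 0.5112 tilt 0.16 F [-4.9 -0.7 19.1] open 0.176 q [ 0.05  0.56  1.42 -0.    1.16 -0.46]
the job is handed in; nothing more can be done
None
```

The job is handed in at about 18 s. The shutter is open against its end stop, and the arm is still gripping the stylus and holding the button down.

- **Shutter:** I pushed the grip with closed fingers until it stopped moving. The force then rose to about 23 N with no further travel. The images show the plate against the stop block and the hole uncovered.
- **Stylus:** I took it from the plain grey stand, not from the orange or turquoise look-alikes, and lowered the probe through the hole.
- **Button:** It is held with a steady 19 N, against the 5 N needed. The last 10 N of push moved the tool only 0.5 mm, so it is hard against its stop. I could not see the button itself at the end, so "fully down" rests on the force and the lack of travel.
- **Bystanders:** The last scene picture shows the adapter, weight, specimen and look-alike stands in their places.

Three checks did not agree perfectly:
- **Hole position:** The cameras differed by 2–6 mm on where the tip was relative to the hole. I used a compromise, and the probe went in without catching.
- **Side force:** A sideways force of about 5 N remains on the stylus.
- **Tip height:** Worked out from the tool pose, the tip is at about 40 mm, where 37 mm was expected. That is within the error of where the stylus sits in the grip.

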